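# Wind the hatch rod out of its spring clip

### The job

Turn the crank with the yellow knob clockwise (seen from above) until its red-tipped rod has been pulled out of the spring clip and the resistance suddenly drops away. Stop there, no more than a quarter turn further, and let go; do not turn the crank with the white knob.

Things in the scene. Friction and masses are not known exactly. Their poses are not given: they have to be found in the camera images.
- winder: Brown plank 410 x 130 x 20 mm fixed on the bench; on it a green gear box (70 x 75 mm, top 75 mm high) with a crank with YELLOW knob, a red-tipped steel rod running through a spring clip with orange tongue, and at the far end a hatch board folded open (top 90 mm high). Origin on the vertical crank axis at bench height; z up; x along the plank to the clip (130 mm ahead) and hatch (235 mm), y to the left.
- winder_crank (a joint): Angle of the yellow-knob crank, rad, grows clockwise seen from above; at 0 its arm points along winder +y, at pi/2 along +x. Starts between 0 and 1.5. Up to about 4.15 the clip drags on the rod (about 10 N sideways at the knob); then the rod's tip leaves the clip and it turns almost freely (about 1 N). Stays where left; hard stop at 6.1. The rod moves back 17 mm per rad.
- winder_crank_grip (a point): Middle of the yellow knob, 121 mm above the bench: upright cylinder, 24 mm in diameter, 50 mm tall (96 to 146 mm above the bench), 50 mm out from the crank axis. It spins freely on its pin, so a gripper holding it need not turn as it goes round. The flat crank arm lies just below (top 95 mm above the bench). z up; x and y have no meaning.
- spare_crank_grip (a point): Middle of the WHITE knob, 121 mm high, of a second fixed winder alike but with its rod already out of its clip; do not turn it (knob not to shift by over 15 mm). z up. Also about, loose: a yellow bucket (150 mm tall, 164 mm wide), a blue feeder bowl (55 mm tall), a white slicker brush (30 mm tall).

How it is judged:
On the way:
1. the crank with the yellow knob has been wound past the point where the rod leaves the clip (value of joint winder_crank above 4.2 rad), for 0.1 s.
At the end, for the whole second after the job is handed in: The crank with the yellow knob rests between 4.2 and 5.8 rad (the rod is out of the clip, which lets go at about 4.15, and the crank is at most a quarter turn further), and is still (value of joint winder_crank between 4.2 and 5.8 rad and velocity of joint winder_crank between -0.2 and 0.2 rad/s); the robot touches nothing.
It fails at once if the crank with the white knob is turned (distance of spare_crank_grip from where it was at the start of the episode above 0.015 m).
It also fails if it takes over 42 s, if anything falls off the work surface, if the arm or the gripper's body presses on something with over 40 N, if the wrist force passes 120 N, or if a joint passes its speed limit or range.

### The arm

A 6-joint arm with a two-finger parallel gripper is mounted at the origin on the work surface. World frame = base frame: x ahead of the robot, y to its left, z up, the work surface at z = 0. Lengths are in m, angles in rad, forces in N, time in s.
With the tool pointing down it reaches from about 0.375 to 0.975 m from the base axis. Payload 3.8 kg.
Tool frame: the origin (TCP) lies on the centre line of the jaws, within the pads' length; the fingertips stand 25 mm ahead of it and the grasp point (between the pads) lies 6 mm ahead of it; y points along the fingers, z is the direction in which the jaws open and shut, and the axes are right-handed (so a half turn about y gives the same grasp; the last joint's range is limited). The gripper opens to 85 mm and grips with 20 to 120 N. Pads are 22 mm wide; open, the fingers measure 114 mm over their backs; the gripper's body (76 mm by 85 mm) begins 54 mm behind the grasp point. The pads swing forward as they close: fully open they stand 13 mm farther back than shut.
Start: joints at [-1.174, 0.264, 1.604, -0, 1.274, -0.037], TCP at [0.284, -0.612, 0.222] pointing down, gripper open.
Joint ranges: [-2.63, 2.63], [-0.94, 2.18], [0.31, 2.57], [-1.31, 4.45], [0, 2.66], [-2.55, 2.55]. Speed limits (rad/s): [2.57, 2.57, 3.14, 3.14, 3.14, 3.14].

### API

Orientations are given as a rotation vector (axis times angle).
In Python, from workcell import bot gives the robot as it stands.
- The arm moves only by the shell command python3 -m jog 'ROWS' [FORCE]. ROWS is JSON, a list of rows, each a list of 5 numbers: the shift along the world's x, y, z in mm, then the turn about the world's z in degrees, then the finger opening in mm, from 0 to 85.4. A call has exactly 10 rows; each row is the pose to reach, as a shift and turn from the pose commanded when the call began; what a row does not reach only later rows make up. A row lasts 1/8 s, in which the tool goes at most 62.5 mm and 10.7 degrees, less where a joint would pass 70% of its speed; a pose out of reach is approached as far as the arm can. A call with a gripper value outside its range is refused whole. The fingers move at their own pace and stop on an object; FORCE is the grip in N (left out, the last holds). Time passes only in rows, so rows that repeat a pose let the fingers close, or fill a call up. It gives the time, the measured TCP pose, the force and the opening at its end, in the units of the state.
- bot.read_state(): the state, without advancing time (a new reading comes with each control period).
- bot.read_camera(name): name is "scene" or "top" or "wrist"; returns a dict with "pixels" (480x640x3 uint8, red, green, blue), "fx", "fy", "cx", "cy" (pixels), "dist" ([k1, k2, p1, p2, k3] as OpenCV has them; the pictures are not rectified), "R" (3x3) and "t" (3): a world point X has camera coordinates R X + t. Camera axes: x right, y down, z forward; pixel columns grow to the right and rows downward; lengths in m; the calibration is good to about 2 mm. A picture is of the moment at which its call begins. There is no depth.
- bot.finish_job(): hands the job in, once; it reports no verdict.
The state is a dict: "time": time; "q": joint angles; "joint_vel": joint speeds; "joint_torque": joint torques, N m; "tool_pos": TCP position; "tcp_rot": TCP orientation; "wrist_force": force on the tool from outside, world axes, zero at the start; "torque": the same for the moment, N m; "width": opening from 0.0 (shut) to 1.0 (fully open).
Only numpy, scipy, OpenCV 4.12 (cv2) and the standard library are available. Lean on these libraries where they do the work, as an engineer would, in place of code of your own. Each camera call takes 0.05 s, during which the arm holds its last target.

## Working session

There is one attempt and no reset: what is moved stays moved. The work goes in short steps, Python scripts to look and compute and a shell command to move; the robot and the scene stay as the last step left them, time stands still between calls to the robot, and variables do not carry over. Pictures are saved under pics/ and viewed, and the job is handed in when it is done.

```bash
ls; mkdir -p pics; cat > h.py <<'E'
import numpy as np, cv2, pickle
from workcell import bot
def snap(n,tag):
    c=bot.read_camera(n); pickle.dump(c,open(f'pics/{tag}.pkl','wb'))
    cv2.imwrite(f'pics/{tag}.png',c['pixels'][:,:,::-1]); return c
def load(tag): return pickle.load(open(f'pics/{tag}.pkl','rb'))
def crop(tag,x,y,w,h,s):
    im=cv2.imread(f'pics/{tag}.png')[y:y+h,x:x+w]
    cv2.imwrite(f'pics/{tag}_c{x}_{y}.png',cv2.resize(im,None,fx=s,fy=s,interpolation=cv2.INTER_CUBIC))
def ray(c,uv):
    K=np.array([[c['fx'],0,c['cx']],[0,c['fy'],c['cy']],[0,0,1]])
    p=cv2.undistortPoints(np.array([[uv]],float),K,np.array(c['dist'],float)).ravel()
    R=np.array(c['R']);t=np.array(c['t'])
    d=R.T@np.array([p[0],p[1],1]); return -R.T@t,d/np.linalg.norm(d)
def atz(c,uv,z):
    o,d=ray(c,uv); return o+d*(z-o[2])/d[2]
def tri(obs):
    A=np.zeros((3,3));b=np.zeros(3)
    for c,uv in obs:
        o,d=ray(c,uv);P=np.eye(3)-np.outer(d,d);A+=P;b+=P@o
    X=np.linalg.solve(A,b)
    return X,[np.linalg.norm((np.eye(3)-np.outer(d,d))@(X-o)) for o,d in [ray(c,uv) for c,uv in obs]]
def proj(c,X):
    K=np.array([[c['fx'],0,c['cx']],[0,c['fy'],c['cy']],[0,0,1]])
    r=cv2.Rodrigues(np.array(c['R'],float))[0]
    return cv2.projectPoints(np.array([X],float),r,np.array(c['t'],float),K,np.array(c['dist'],float))[0].ravel()
E
python3 - <<'E'
from h import *
for n in ('scene','top','wrist'): snap(n,n+'0')
s=bot.read_state(); print(s)
E
```

```text
pics
{'time': 0.15, 'q': array([-1.17392256e+00,  2.64633557e-01,  1.60505514e+00,  3.15672498e-06,
        1.27369826e+00, -3.68955772e-02]), 'joint_vel': array([ 1.47506789e-06, -3.41032872e-03, -5.08674340e-03, -5.73309075e-05,
        5.96162710e-04, -3.17400530e-04]), 'joint_torque': array([ 1.16966294e-03, -5.15905488e+01, -3.67958987e+01, -1.97078185e-05,
        7.98705179e-03,  1.94369466e-05]), 'tool_pos': array([ 0.28347595, -0.6119502 ,  0.2206148 ]), 'tcp_rot': array([-0.43697518,  1.98342134, -1.97983811]), 'wrist_force': array([ 0.03484651, -0.62936122,  1.39750433]), 'torque': array([-0.03887193, -0.00189897, -0.02077573]), 'width': 0.9955756470183432}
```

View pics/scene0.png

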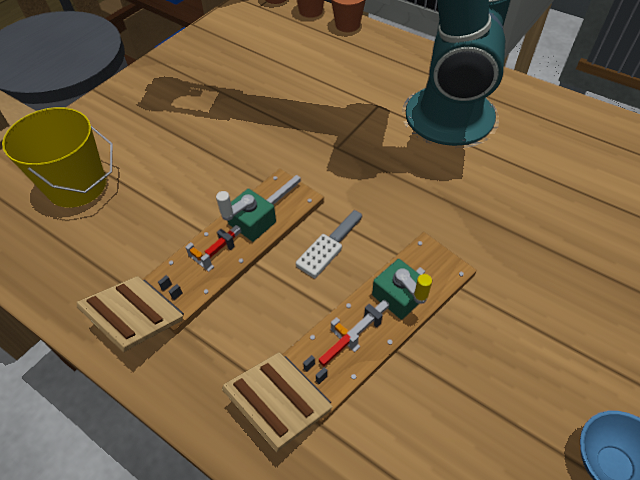

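View pics/top0.png

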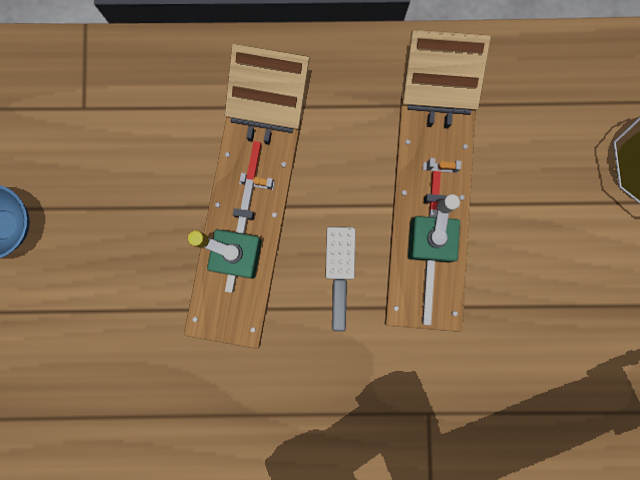

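View pics/wrist0.png

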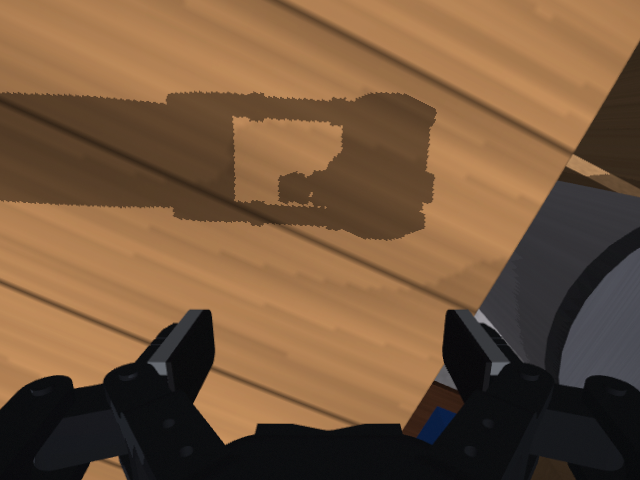

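The top view shows the yellow knob at about (196,238), with its crank axis at (232,253) and the white knob at (452,202). The scene view has the yellow knob at about (424,288) and the white knob at (223,205). I'll enlarge crops of both knobs to read them more closely.

```bash
python3 - <<'E'
from h import *
crop('top0',160,200,130,100,6); crop('scene0',360,240,120,90,6)
E
```

```text
(no output)
```

View pics/top0_c160_200.png

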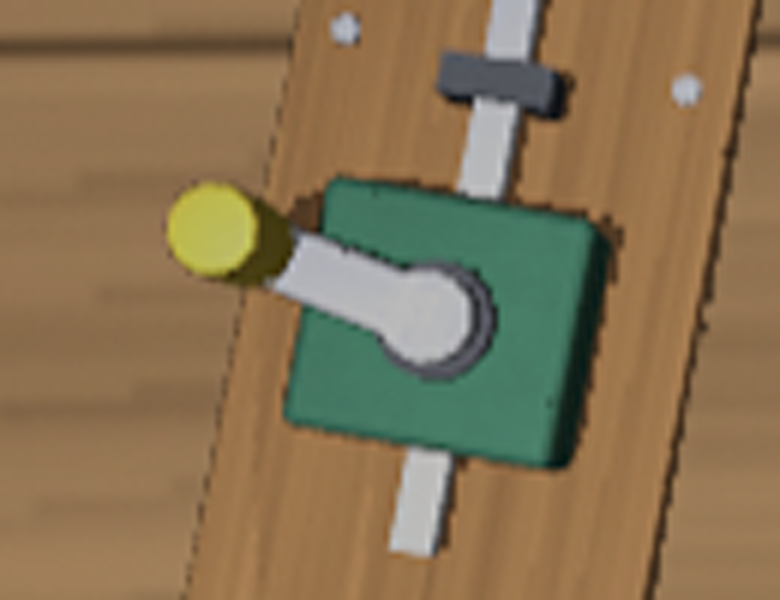

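View pics/scene0_c360_240.png

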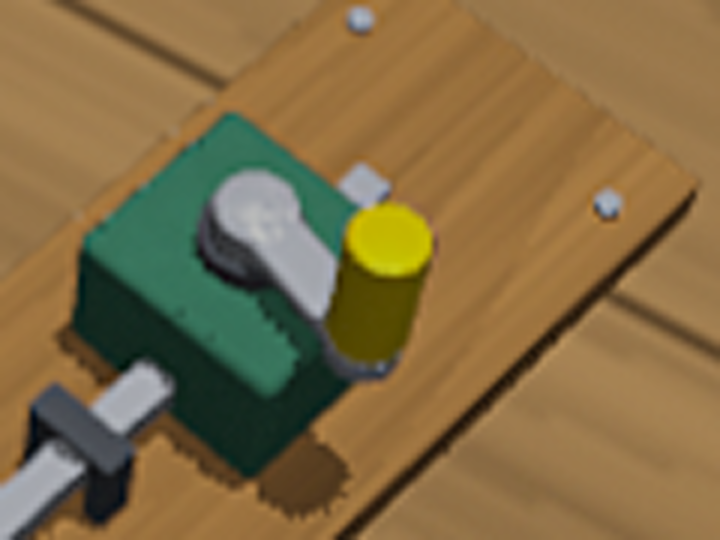

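```bash
python3 - <<'E'
from h import *
T=load('top0');S=load('scene0')
k,e=tri([(T,(195.0,238.0)),(S,(424.5,279.7))]);print('knobtop',k,e)
a,e=tri([(T,(231.4,252.2)),(S,(402.4,274.2))]);print('hub',a,e)
print('axis at z=.095',atz(T,(231.4,252.2),.095),atz(S,(402.4,274.2),.095))
print('knob at z=.146',atz(T,(195,238),.146),atz(S,(424.5,279.7),.146))
p=[atz(T,u,.023) for u in [(228,154),(195,320),(284,164),(253,330)]]
x=(p[0]-p[1])+(p[2]-p[3]); yaw=np.arctan2(x[1],x[0]);print('yaw',yaw)
d=(k-a)[:2];print('r',np.linalg.norm(d),'ang',np.arctan2(d[1],d[0]),'theta',np.pi/2+yaw-np.arctan2(d[1],d[0]))
print('white',tri([(T,(452,202)),(S,(223,196))]), 'white axis',atz(T,(439,237),.095))
print('hatch corners',[atz(T,u,.09)[:2] for u in [(233,44),(308,57),(300,128),(226,118)]])
print('bucket etc', atz(T,(600,160),.15))
E
```

```text
knobtop [0.54334904 0.2105988  0.14377942] [np.float64(0.00042201301918006525), np.float64(0.0004220130191801111)]
hub [0.52413257 0.16377048 0.09409444] [np.float64(0.00112600859721513), np.float64(0.001126008597215237)]
axis at z=.095 [0.524627   0.16264801 0.095     ] [0.52406587 0.16493488 0.095     ]
knob at z=.146 [0.54335239 0.20974706 0.146     ] [0.54450856 0.21138342 0.146     ]
yaw -0.18852111448960446
r 0.050617817329484165 ang 1.1813910089042303 theta 0.20088420340106183
white (array([ 0.59365572, -0.1772397 ,  0.14363537]), [np.float64(0.0014285432576960006), np.float64(0.0014285432576958746)]) white axis [ 0.5456842  -0.16841751  0.095     ]
hatch corners [array([0.86868883, 0.16124653]), array([0.84567657, 0.0378483 ]), array([0.72681508, 0.05197553]), array([0.74450048, 0.17262878])]
bucket etc [ 0.65469005 -0.39993485  0.15      ]
```

```bash
python3 - <<'E'
from h import *
s=bot.read_state();print(cv2.Rodrigues(s['tcp_rot'])[0].round(3), s['tool_pos'])
E
python3 -m jog '[[20,60,20,5,85],[40,120,30,15,85],[55,180,30,25,85],[75,240,30,35,85],[95,300,30,45,85],[115,360,30,50,85],[135,420,30,60,85],[155,480,30,68,85],[170,540,30,76,85],[190,600,30,84,85]]' 50
```

```text
[[-0.907 -0.001  0.42 ]
 [-0.42   0.002 -0.907]
 [-0.    -1.    -0.002]] [ 0.28347595 -0.6119502   0.2206148 ]
time: 1.4
tool_pos: [0.4711, -0.0184, 0.2517]
tcp_rot: [-1.349, 0.959, -0.96]
wrist_force: [1.6, -0.1, 0.5]
width: 0.996
```

```bash
python3 -m jog '[[15,50,0,0,85],[30,100,0,0,85],[45,150,0,0,85],[60,200,0,0,85],[69.5,222.5,0,0,85],[69.5,222.5,0,0,85],[69.5,222.5,-10,0,85],[69.5,222.5,-20,0,85],[69.5,222.5,-20,0,85],[69.5,222.5,-20,0,85]]' 50
python3 - <<'E'
from h import *
c=snap('wrist','w1'); snap('top','t1')
s=bot.read_state();print(s['tool_pos'],s['q'].round(3))
print(proj(c,[.5435,.2106,.146]),proj(c,[.5244,.1637,.095]))
E
```

```text
time: 2.65
tool_pos: [0.5405, 0.2014, 0.2316]
tcp_rot: [-1.347, 0.964, -0.964]
wrist_force: [0.2, 0.4, 0.1]
width: 0.996
[0.54088377 0.20181213 0.23214329] [ 0.314  0.073  1.806 -0.     1.262 -0.015]
[338.17508538 236.82729453] [293.70832027 267.77002969]
```

View pics/w1.png

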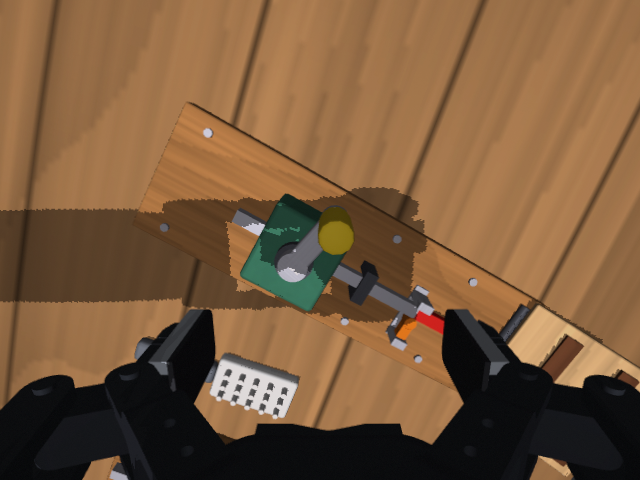

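The wrist view puts the knob top at (336,237), against a prediction of (338,237), so the measurement holds. I'll correct the offset, go down and close.

```bash
python3 -m jog '[[2.5,9,0,0,85],[2.5,9,-30,0,85],[2.5,9,-60,0,85],[2.5,9,-85,0,85],[2.5,9,-101,0,85],[2.5,9,-101,0,60],[2.5,9,-101,0,40],[2.5,9,-101,0,15],[2.5,9,-101,0,15],[2.5,9,-101,0,15]]' 50
python3 - <<'E'
from h import *
snap('wrist','w2'); snap('scene','s2')
s=bot.read_state();print(s['tool_pos'],s['wrist_force'],s['width']*85.4)
crop('s2',340,200,160,120,5)
E
```

```text
time: 4.0
tool_pos: [0.5433, 0.2111, 0.1325]
tcp_rot: [-1.347, 0.963, -0.964]
wrist_force: [-2.9, -1.1, 6.5]
width: 0.238
[0.54325553 0.21105927 0.13247154] [-3.57692384 -0.60300278  6.00119967] 20.205616091494974
```

View pics/w2.png

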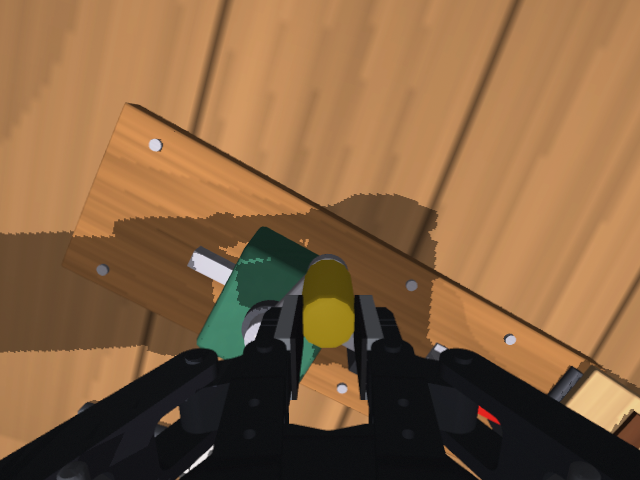

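View pics/s2_c340_200.png

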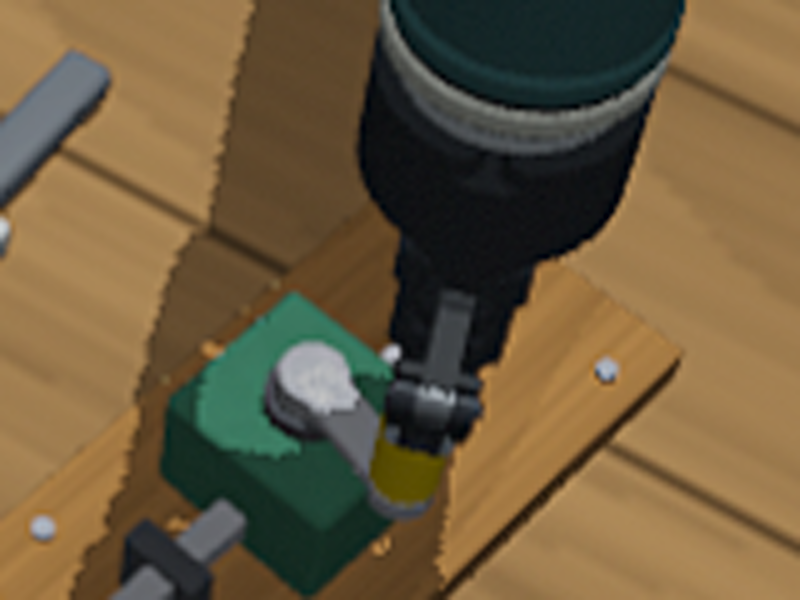

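The knob is held firmly. Next I'll work out the offsets for the circle.

```bash
python3 - <<'E'
import numpy as np
p=1.19
for a0 in (0,90,180):
  b=p-np.radians(a0)
  print(a0,[(round(50*(np.cos(b-r)-np.cos(b)),1),round(50*(np.sin(b-r)-np.sin(b)),1)) for r in np.radians(np.arange(9,91,9))])
E
```

```text
0 [(np.float64(7.0), np.float64(-3.5)), (np.float64(13.4), np.float64(-8.0)), (np.float64(19.0), np.float64(-13.5)), (np.float64(23.7), np.float64(-19.8)), (np.float64(27.4), np.float64(-26.7)), (np.float64(29.9), np.float64(-34.2)), (np.float64(31.2), np.float64(-41.9)), (np.float64(31.3), np.float64(-49.7)), (np.float64(30.2), np.float64(-57.5)), (np.float64(27.8), np.float64(-65.0))]
90 [(np.float64(-3.5), np.float64(-7.0)), (np.float64(-8.0), np.float64(-13.4)), (np.float64(-13.5), np.float64(-19.0)), (np.float64(-19.8), np.float64(-23.7)), (np.float64(-26.7), np.float64(-27.4)), (np.float64(-34.2), np.float64(-29.9)), (np.float64(-41.9), np.float64(-31.2)), (np.float64(-49.7), np.float64(-31.3)), (np.float64(-57.5), np.float64(-30.2)), (np.float64(-65.0), np.float64(-27.8))]
180 [(np.float64(-7.0), np.float64(3.5)), (np.float64(-13.4), np.float64(8.0)), (np.float64(-19.0), np.float64(13.5)), (np.float64(-23.7), np.float64(19.8)), (np.float64(-27.4), np.float64(26.7)), (np.float64(-29.9), np.float64(34.2)), (np.float64(-31.2), np.float64(41.9)), (np.float64(-31.3), np.float64(49.7)), (np.float64(-30.2), np.float64(57.5)), (np.float64(-27.8), np.float64(65.0))]
```

```bash
python3 -m jog '[[7,-3.5,0,0,15],[13.4,-8,0,0,15],[19,-13.5,0,0,15],[23.7,-19.8,0,0,15],[27.4,-26.7,0,0,15],[29.9,-34.2,0,0,15],[31.2,-41.9,0,0,15],[31.3,-49.7,0,0,15],[30.2,-57.5,0,0,15],[27.8,-65,0,0,15]]' 60
python3 - <<'E'
from h import *
snap('top','t3'); snap('wrist','w3')
s=bot.read_state();print(s['tool_pos'],s['wrist_force'],s['width']*85.4)
crop('t3',140,120,200,150,4)
E
```

```text
time: 5.35
tool_pos: [0.5704, 0.1479, 0.1321]
tcp_rot: [-1.344, 0.966, -0.962]
wrist_force: [-6.0, 5.3, 5.7]
width: 0.23
[0.57000204 0.14668614 0.13209474] [-5.58314747  1.50784556  5.7849519 ] 19.37998231225526
```

View pics/w3.png

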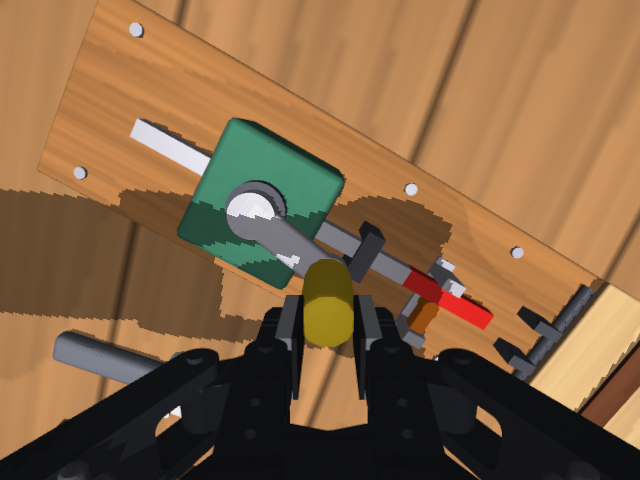

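View pics/t3_c140_120.png

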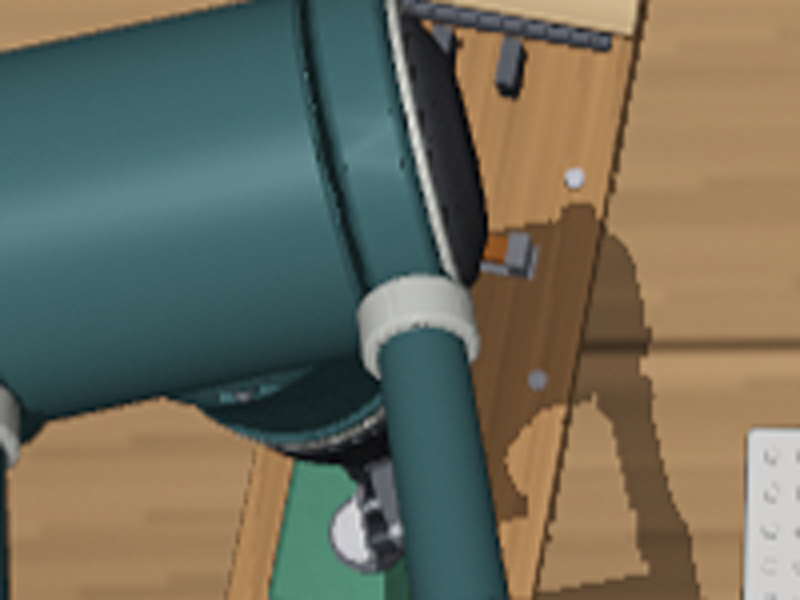

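The crank is following: the knob sits centred in the jaws at about (329,300) and the red tip is retracting through the clip. Continuing the turn.

```bash
python3 -m jog '[[-3.5,-7,0,0,15],[-8,-13.4,0,0,15],[-13.5,-19,0,0,15],[-19.8,-23.7,0,0,15],[-26.7,-27.4,0,0,15],[-34.2,-29.9,0,0,15],[-41.9,-31.2,0,0,15],[-49.7,-31.3,0,0,15],[-57.5,-30.2,0,0,15],[-65,-27.8,0,0,15]]' 60
python3 - <<'E'
from h import *
snap('wrist','w4')
s=bot.read_state();print(s['tool_pos'],s['wrist_force'],s['width']*85.4)
d=s['tool_pos'][:2]-[.5247,.1643];print(np.hypot(*d),np.pi/2-.1885-np.arctan2(d[1],d[0]))
E
```

```text
time: 6.7
tool_pos: [0.5071, 0.1175, 0.1322]
tcp_rot: [-1.346, 0.96, -0.966]
wrist_force: [2.0, 0.1, 8.3]
width: 0.227
[0.5058064  0.11787504 0.13206145] [-0.53027557  0.0470201   9.8958725 ] 19.621539272642682
0.050122299605027114 3.339593750589966
```

View pics/w4.png

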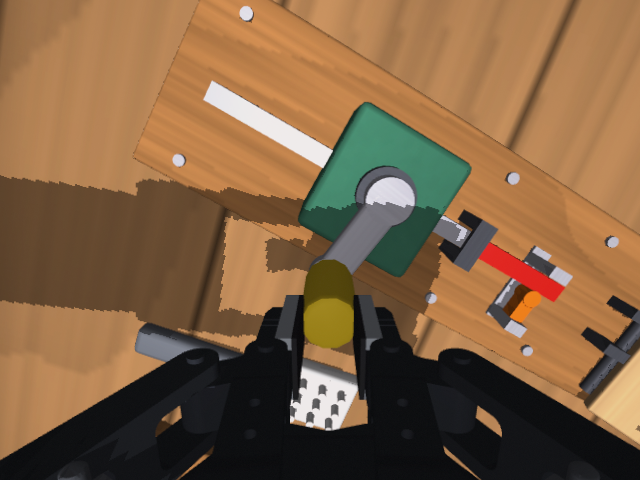

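The crank is at about 3.34 rad and the red tip is nearly out of the clip, around (545,275). Another 81° brings it to about 4.75 rad.

```bash
python3 -m jog '[[-7,3.5,0,0,15],[-13.4,8,0,0,15],[-19,13.5,0,0,15],[-23.7,19.8,0,0,15],[-27.4,26.7,0,0,15],[-29.9,34.2,0,0,15],[-31.2,41.9,0,0,15],[-31.3,49.7,0,0,15],[-30.2,57.5,0,0,15],[-30.2,57.5,0,0,15]]' 60
python3 - <<'E'
from h import *
snap('wrist','w5')
s=bot.read_state();print(s['tool_pos'],s['wrist_force'],s['width']*85.4)
d=s['tool_pos'][:2]-[.5247,.1643];print(np.hypot(*d),np.pi/2-.1885-np.arctan2(d[1],d[0])+2*np.pi)
E
```

```text
time: 8.0
tool_pos: [0.4741, 0.176, 0.1321]
tcp_rot: [-1.349, 0.965, -0.962]
wrist_force: [-5.3, 2.4, 13.4]
width: 0.225
[0.47409831 0.17594713 0.13207403] [-5.68140284  1.58991824 13.45091514] 19.296625598686322
0.05192482059276258 4.750121446082499
```

View pics/w5.png

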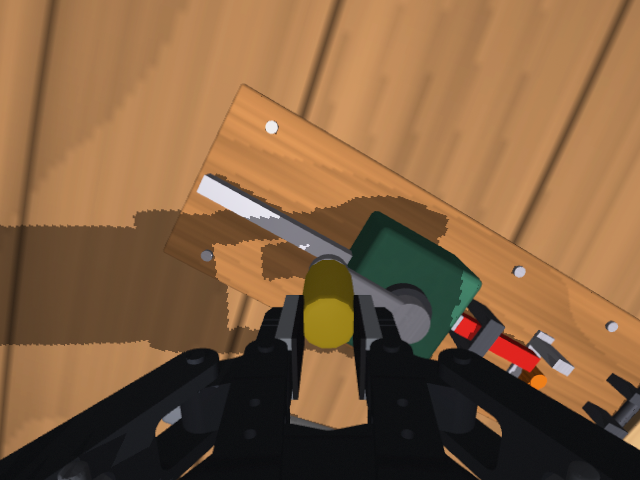

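```bash
python3 -m jog '[[0,0,0,0,30],[0,0,0,0,45],[0,0,0,0,60],[0,0,0,0,70],[0,0,0,0,70],[0,0,20,0,70],[0,0,45,0,70],[0,0,75,0,70],[0,0,110,0,70],[0,0,110,0,70]]'
python3 - <<'E'
from h import *
snap('wrist','w6');snap('scene','s6')
s=bot.read_state();print(s['tool_pos'],s['wrist_force'],s['width']*85.4,s['time'])
crop('s6',260,220,220,165,3.6)
E
```

```text
time: 9.3
tool_pos: [0.478, 0.1765, 0.2443]
tcp_rot: [-1.342, 0.959, -0.966]
wrist_force: [-0.1, -0.2, 0.1]
width: 0.818
[0.47570334 0.17574388 0.24051983] [-0.3980556  -0.03787487 -0.77911892] 69.87957213061317 9.4
```

View pics/w6.png

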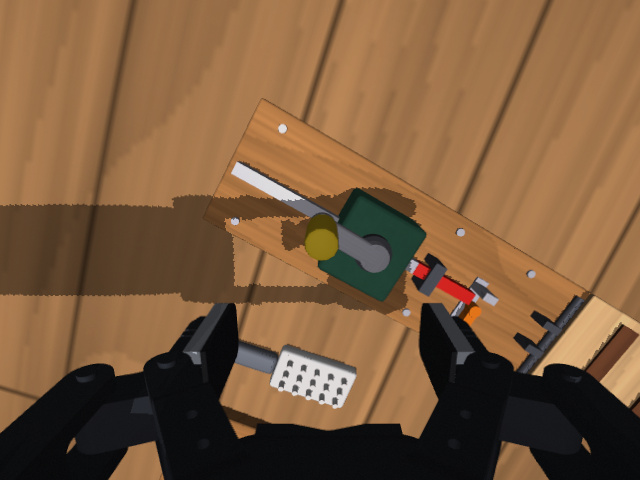

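View pics/s6_c260_220.png

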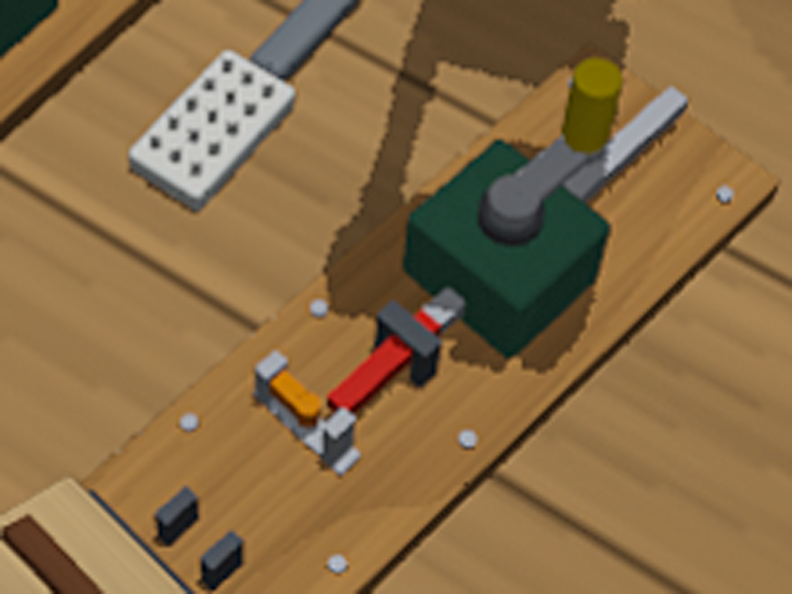

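The rod tip is clear of the clip: in the scene crop it is at (340,400) with the tongue at (297,395). The crank stands free with its knob at (597,78). I'll measure its final angle.

```bash
python3 - <<'E'
from h import *
W=load('w6');S=load('s6')
for k,e in (tri([(W,(322,243)),(S,(425.5,241.4))]),(atz(S,(425.5,241.4),.146),0)):
  d=k[:2]-[.5247,.1643];print(k,e,np.hypot(*d),np.pi/2-.1885-np.arctan2(d[1],d[0])+2*np.pi)
p=proj(load('scene0'),[.5936,-.1772,.1436]);print(p)
a=cv2.imread('pics/scene0.png')[180:260,190:290].astype(int);b=cv2.imread('pics/s6.png')[180:260,190:290].astype(int);print('white-region diff',abs(a-b).max())
E
python3 -m jog '[[0,0,10,0,70],[0,0,10,0,70],[0,0,10,0,70],[0,0,10,0,70],[0,0,10,0,70],[0,0,10,0,70],[0,0,10,0,70],[0,0,10,0,70],[0,0,10,0,70],[0,0,10,0,70]]'
python3 - <<'E'
from h import *
snap('scene','s7')
a=cv2.imread('pics/s6.png')[220:330,360:480].astype(int);b=cv2.imread('pics/s7.png')[220:330,360:480].astype(int);print((abs(a-b).max(2)>30).sum())
s=bot.read_state();print(s['time'],s['wrist_force'])
crop('s7',160,160,320,240,2.5)
E
```

```text
[0.4744612  0.17489133 0.1430399 ] [np.float64(0.00027283736410013237), np.float64(0.00027283736410019927)] 0.05134309148599414 4.731666214272842
[0.47666439 0.17589292 0.146     ] 0 0.049414734779065037 4.760700778963971
[222.25159306 195.84437197]
white-region diff 7
time: 10.65
tool_pos: [0.4757, 0.1758, 0.2507]
tcp_rot: [-1.347, 0.963, -0.963]
wrist_force: [-0.0, -1.5, 0.1]
width: 0.82
69
10.7 [-0.11898487 -0.62839094  0.61695603]
```

View pics/s7_c160_160.png

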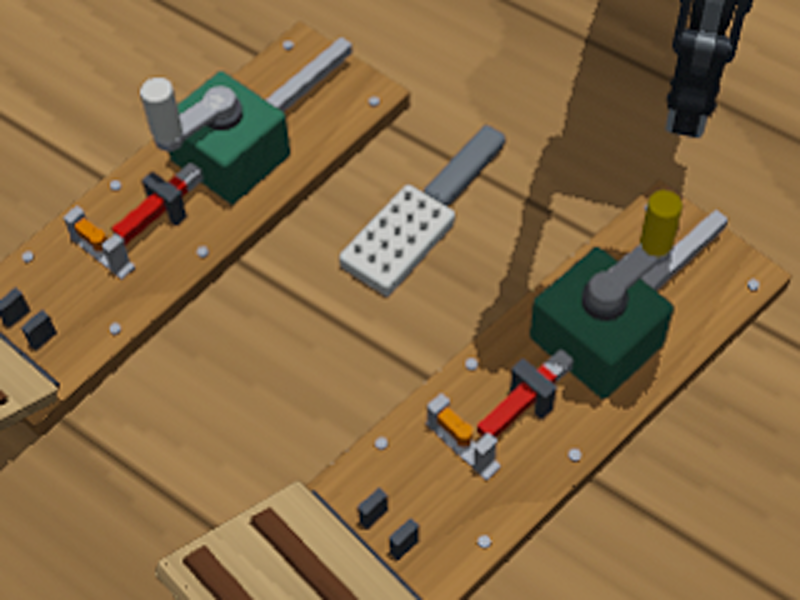

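The gripper is well clear, with the yellow knob at (662,220) in the crop. The crank is still, and the white knob at (160,110) has not moved. Handing in.

```bash
python3 -c "
from workcell import bot
print(bot.finish_job())"
```

```text
the job is handed in; nothing more can be done
None
```

I turned the yellow-knob crank clockwise from about 0.2 rad to about 4.75 rad, past the 4.15 rad point where the clip lets go. I then opened the gripper, lifted clear and handed the job in at about 10.7 s.

- **Crank angle:** two checks after release gave 4.73 rad (wrist and scene views together) and 4.76 rad (scene view alone), well inside 4.2 to 5.8.
- **Rod:** the pictures show the red tip out of the clip.
- **Stillness:** I only compared two pictures by eye. A pixel comparison of the knob area showed 69 changed pixels; I put that down to the arm's moving shadow but did not check.
- **Touching:** the gripper was about 10 cm above the knob, with under 1 N at the wrist.
- **White knob:** its area of the picture is unchanged from the start.
- **Resistance drop:** I judged the release from the angle and the pictures. The force was only read at the end of each move, and the drop itself was not seen there.

No check failed. The circle radius measured at the end came out 1 to 2 mm over the nominal 50 mm, within the calibration error.

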